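# Check the gap between two ceramic blocks with the go gauge

## Task

Take the thin-bladed gauge (the one with the wide, flat-topped handle) out of the rack and slide its blade straight down into the gap between the two cream ceramic blocks, about midway along the gap, keeping hold of it until its handle sits fully home on the blocks; then let go and leave it standing there. Be gentle, ceramic chips: feel for the gap lightly rather than pushing hard on the blocks. Leave the other gauge in the rack, and do not disturb the jar and the ceramic disc that lie between the rack and the blocks.

Things in the scene. Friction and masses are not known exactly. Their poses are not given: they have to be found in the camera images.
- thin_gauge: Gauge to use, 120 mm tall, hanging blade down in the rack. Steel blade 6 mm thick (own x), 44 mm wide (own y), 60 mm long (own z 0 to 60). Above it a grey flat-topped handle 24 mm thick (x), 60 mm wide (y), 60 mm high (z 60 to 120): pinch it across the 24 mm at z about 95. The handle's underside is the shoulder that stops on the blocks. 0.22 kg. Origin: centre of the blade's lower edge, z up.
- thick_gauge: The other gauge, to be left in the rack: same height, blade 11 mm thick (too thick for the gap), grey handle 24 mm thick but only 44 mm wide, with a round domed top. Origin and axes as the thin gauge's.
- rack: Fixed low stand 240 mm long (own y), 80 mm wide (own x), 75 mm high: two aluminium rails along y with a 14 mm slot between them; the gauges hang in the slot, 110 mm apart, handles resting on the rails. Either gauge may be at either end. Origin: centre of its underside, z up.
- fixture: Fixed checking fixture: aluminium bed 220 mm (own x) by 130 mm (own y), 12 mm thick, a 30 mm high fence along each long side. On it stand two cream ceramic blocks, each 75 (x) x 90 (y) x 75 mm high, one behind the other along x, a gap between them. With the gauge home its blade's lower edge is 27 mm above the fixture's underside. Origin: centre of the underside, z up.
- gap_area (a point): Point over the fixture's centre at the height of the block tops, 87 mm above the table; axes as the fixture's. The gap is 9 mm wide, 75 mm deep, runs the whole 90 mm along y, open above and at its ends. The blocks were set down by hand: the gap's middle lies up to 10 mm to either side of this point along x, which is not measured. Along y the gap's middle is here.
- jar: Bystander between rack and fixture: white plastic jar, 44 mm across, 60 mm high. Origin: centre of underside.
- disc_a: Bystander between rack and fixture: cream ceramic disc 60 mm across, 6 mm thick, lying flat. Origin: centre of underside.
There are look-alikes about, which are no part of the job. Leave any orange or purple look-alike of the thin_gauge alone.

How it is judged:
By the outcome, as a careful person would: the job done as asked, in the order asked, and still so for the second after the job is handed in, with the robot touching nothing.
It also fails if it takes over 67 s, if anything falls off the work surface, if the arm or the gripper's body presses on something with over 40 N, if the wrist force passes 120 N, or if a joint passes its speed limit or range.

## Robot

A 6-joint arm with a two-finger parallel gripper is mounted at the origin on the work surface. World frame = base frame: x ahead of the robot, y to its left, z up, the work surface at z = 0. Lengths are in m, angles in rad, forces in N, time in s.
With the tool pointing down it reaches from about 0.35 to 0.975 m from the base axis. Payload 4.9 kg.
Tool frame: the origin (TCP) lies midway between the tips of the shut fingers; the grasp point (between the pads) lies 19 mm behind it; z points along the fingers, y is the direction in which the jaws open and shut (so a half turn about z gives the same grasp; the last joint's range is limited). The gripper opens to 85 mm and grips with 20 to 120 N. Pads are 22 mm wide; open, the fingers measure 114 mm over their backs; the gripper's body (76 mm by 85 mm) begins 54 mm behind the grasp point. The pads swing forward as they close: fully open they stand 13 mm farther back than shut.
Start: joints at [-0.119, 0.053, 1.613, -0, 1.476, -0.119], TCP at [0.625, 0, 0.231] pointing down, gripper open.
Joint ranges: [-3.01, 3.01], [-1.01, 2.22], [0.06, 2.58], [-1.02, 4.17], [0.09, 2.62], [-3.14, 3.14]. Speed limits (rad/s): [2.57, 2.57, 3.14, 3.14, 3.14, 3.14].

## Interface

Orientations are given as a rotation vector (axis times angle).
In Python, from station import ctrl gives the robot as it stands.
- The arm moves only by the tool play_rows, never from a script. Its argument "motion" is a list that holds one entry, the list of rows, each a list of 7 numbers: the closure, from -1 (fully open) to 1 (shut), then the shift along the tool's x, y, z in cm, then the turn, a rotation vector about the tool's x, y, z in degrees. A call has 1 to 20 rows; each row is the pose to reach, as a shift and turn from the pose measured when the call began, along the tool's axes at that moment; what a row does not reach only later rows make up. A row lasts 1/8 s, in which the tool goes at most 62.5 mm and 10.7 degrees, less where a joint would pass 70% of its speed; a pose out of reach is approached as far as the arm can. A call with a gripper value outside its range is refused whole. The fingers move at their own pace and stop on an object; "newtons" is the grip in N (left out, the last holds). Time passes only in rows, so rows that repeat a pose let the fingers close. It gives the time, the measured TCP pose, the force and the opening at its end, in the units of the state.
- ctrl.get_obs(): the state, without advancing time (a new reading comes with each control period).
- ctrl.get_image(name): name is "scene" or "side" or "wrist"; returns a dict with "color" (480x640x3 uint8, red, green, blue), "mtx" (3x3 intrinsics, pixels), "D" ([k1, k2, p1, p2, k3] as OpenCV has them; the pictures are not rectified), "T" (4x4, takes a point from camera to world coordinates). Camera axes: x right, y up, looking along -z (the intrinsics and any distortion apply to the point x, -y, -z); pixel columns grow to the right and rows downward; lengths in m; the calibration is good to about 2 mm. A picture is of the moment at which its call begins. There is no depth.
- ctrl.finish_job(): hands the job in, once; it reports no verdict.
The state is a dict: "t": time; "q": joint angles; "dq": joint speeds; "effort": joint torques, N m; "tool_pos": TCP position; "tool_rot": TCP orientation; "contact_force": force on the tool from outside, world axes, zero at the start; "wrist_torque": the same for the moment, N m; "opening": finger opening in m.
Only numpy, scipy, OpenCV 4.12 (cv2) and the standard library are available. Lean on these libraries where they do the work, as an engineer would, in place of code of your own. Each camera call takes 0.05 s, during which the arm holds its last target.

## Working session

There is one attempt and no reset: what is moved stays moved. The work goes in short steps, Python scripts to look and compute and a tool call to move; the robot and the scene stay as the last step left them, time stands still between calls to the robot, and variables do not carry over. Pictures are saved under pics/ and viewed, and the job is handed in when it is done.

Besides the shell and the picture viewer there is one more tool, called after "Emit:" as name(argument=value, ...), one argument or row to a line, values as JSON. play_rows: Moves the arm, as the interface text tells. Its arguments: {"type":"object","properties":{"motion":{"type":"array"},"newtons":{"type":"number"}},"required":["motion"]}

```bash
mkdir -p pics; ls; cat > h.py <<'E'
import numpy as np, cv2
from station import ctrl
def snap(n,f):
    im=ctrl.get_image(n); cv2.imwrite('pics/'+f+'.png',im['color'][:,:,::-1]); np.savez('pics/'+f+'.npz',**{k:np.array(im[k]) for k in im}); return im
def load(f): return np.load('pics/'+f+'.npz')
def ray(im,u,v):
    p=cv2.undistortPoints(np.array([[[u,v]]],float),im['mtx'],im['D'])[0,0]
    d=im['T'][:3,:3]@np.array([p[0],-p[1],-1]); return im['T'][:3,3],d
def atz(im,u,v,z):
    o,d=ray(im,u,v); return o+d*(z-o[2])/d[2]
def proj(im,P):
    P=np.atleast_2d(P); c=(P-im['T'][:3,3])@im['T'][:3,:3]; c=c*[1,-1,-1]
    return cv2.projectPoints(c,np.zeros(3),np.zeros(3),im['mtx'],im['D'])[0][:,0]
def crop(f,x0,y0,x1,y1,s,out):
    a=cv2.imread('pics/'+f+'.png')[y0:y1,x0:x1]; cv2.imwrite('pics/'+out+'.png',cv2.resize(a,None,fx=s,fy=s,interpolation=cv2.INTER_CUBIC))
E
python3 - <<'E'
from h import *
for n in ('scene','side','wrist'):
    im=snap(n,n+'0'); print(n,im['T'].round(3).tolist(),im['mtx'][0,0])
print({k:np.round(v,3) for k,v in ctrl.get_obs().items()})
E
```

```text
pics
scene [[-0.704, -0.522, 0.48, 0.944], [0.71, -0.523, 0.472, 0.327], [0.005, 0.673, 0.739, 0.666], [0.0, 0.0, 0.0, 1.0]] 440.9823722114593
side [[0.992, 0.069, -0.101, 0.489], [-0.123, 0.579, -0.806, -0.706], [0.003, 0.812, 0.583, 0.574], [0.0, 0.0, 0.0, 1.0]] 449.0552206701285
wrist [[1.0, -0.0, 0.001, 0.625], [0.0, 0.958, 0.286, 0.072], [-0.001, -0.286, 0.958, 0.373], [0.0, 0.0, 0.0, 1.0]] 413.47782011617835
{'t': np.float64(0.15), 'q': array([-0.119,  0.053,  1.614, -0.   ,  1.476, -0.119]), 'dq': array([ 0.001, -0.   , -0.003, -0.001,  0.001, -0.001]), 'effort': array([ 1.0000e-03, -3.9424e+01, -3.7072e+01, -0.0000e+00,  5.0000e-03,
        0.0000e+00]), 'tool_pos': array([0.625, 0.   , 0.23 ]), 'tool_rot': array([-2.221e+00, -2.221e+00,  2.000e-03]), 'contact_force': array([ 0.177,  0.07 , -0.227]), 'wrist_torque': array([-0.028, -0.01 , -0.002]), 'opening': np.float64(0.086)}
```

View pics/scene0.png

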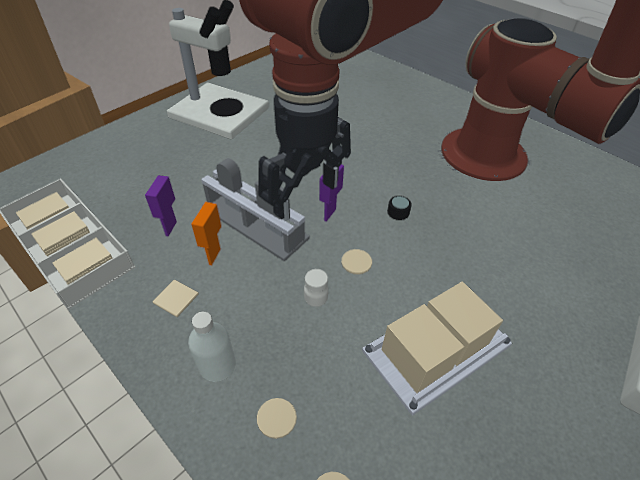

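View pics/side0.png

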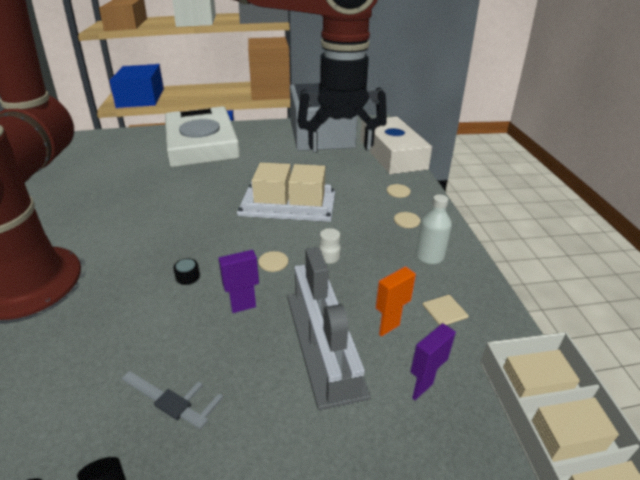

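View pics/wrist0.png

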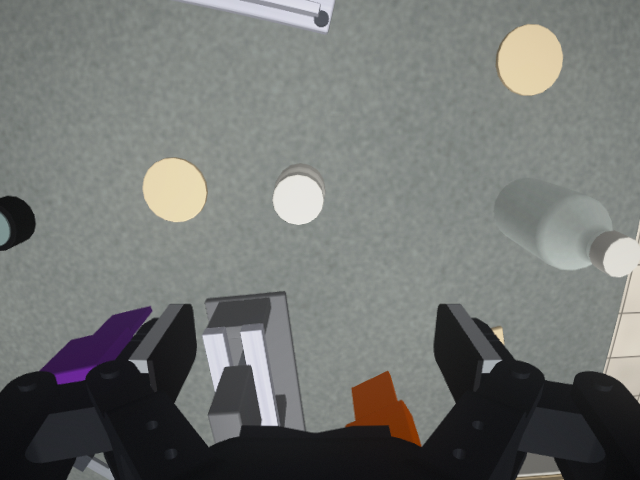

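The rack holds two grey gauges: the far one at side (316,272) and the near one at (335,327). There are also purple and orange look-alikes standing on the table. I'll enlarge the rack to tell the two gauges apart.

```bash
python3 - <<'E'
from h import *
crop('side0',270,230,390,420,4,'cs0')
crop('scene0',180,140,340,270,5,'cc0')
crop('scene0',350,270,530,420,4,'cf0')
E
python3 - <<'E'
import cv2
for n in('cs0','cc0','cf0'): print(cv2.imread('pics/%s.png'%n).shape)
a=cv2.imread('pics/cs0.png'); cv2.imwrite('pics/cs0.png',cv2.resize(a,None,fx=.78,fy=.78))
E
```

```text
(760, 480, 3)
(650, 800, 3)
(600, 720, 3)
```

View pics/cs0.png

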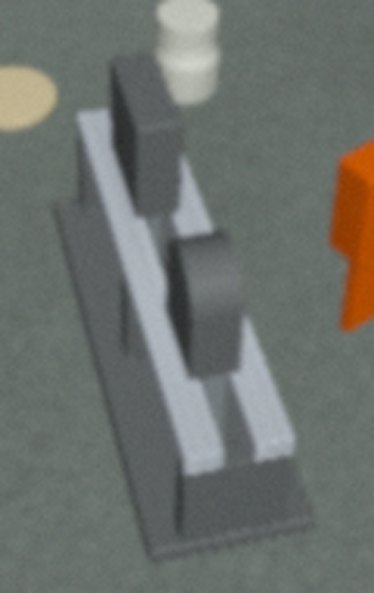

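View pics/cf0.png

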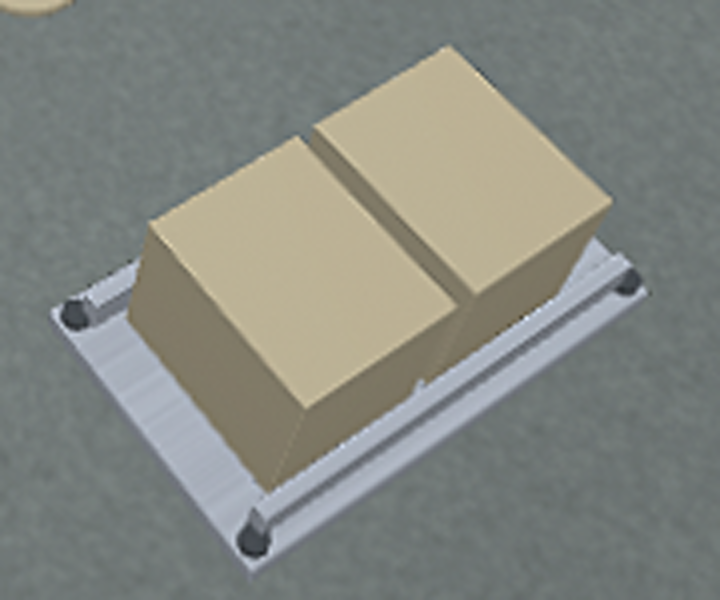

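View pics/cc0.png

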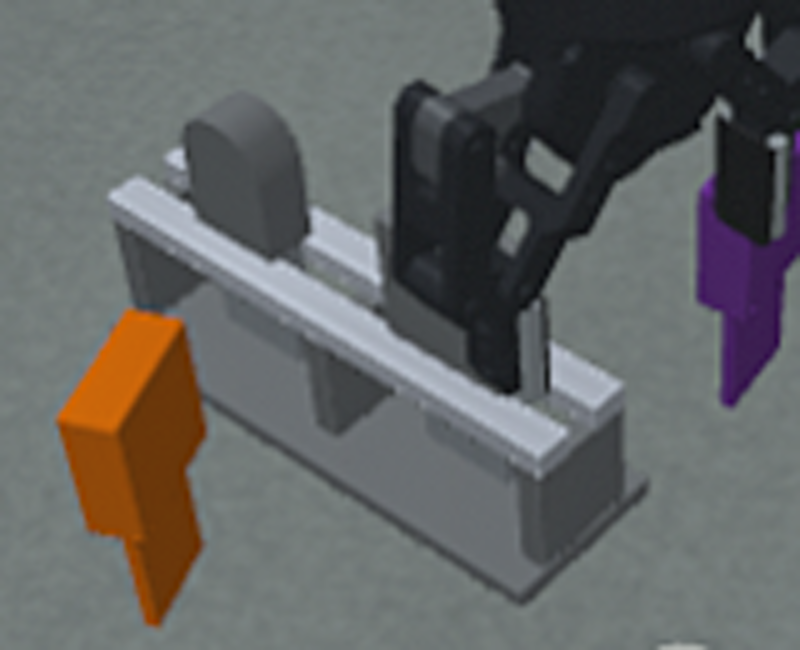

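The flat-topped gauge is at the end of the rack nearer the jar, at side (316,272), so that is the thin gauge. The domed one at (335,327) stays. Next I'll measure the rack, handle and blocks.

```bash
python3 - <<'E'
from h import *
s=load('side0');c=load('scene0');w=load('wrist0')
f=lambda u,v:(270+u/3.12,230+v/3.12)
g=lambda u,v:(350+u/4,270+v/4)
k=lambda u,v:(180+u/5,140+v/5)
print('rack side');[print(p,atz(s,*f(*p),.075).round(4)) for p in [(78,115),(188,470),(293,440)]]
print('rack scene');[print(p,atz(c,*k(*p),.075).round(4)) for p in [(107,195),(543,465),(625,385)]]
print('wrist rail ends');[print(p,atz(w,*p,.075).round(4)) for p in [(204,335),(262,331)]]
print('handle top side');[print(p,atz(s,*f(*p),.135).round(4)) for p in [(112,60),(150,125),(182,120),(140,52)]]
print('wrist handle'); [print(p,atz(w,*p,.135).round(4)) for p in [(218,366),(251,366)]]
print('blocks');[print(p,atz(c,*g(*p),.087).round(4)) for p in [(150,223),(297,136),(314,127),(450,45),(612,202),(474,295),(457,303),(306,408)]]
print('bed');[print(p,atz(c,*g(*p),.012).round(4)) for p in [(50,312),(250,570),(648,290)]]
E
```

```text
rack side
(78, 115) [ 0.5314 -0.1055  0.075 ]
(188, 470) [ 0.5567 -0.3464  0.075 ]
(293, 440) [ 0.6042 -0.3367  0.075 ]
rack scene
(107, 195) [ 0.6078 -0.331   0.075 ]
(543, 465) [ 0.5842 -0.0913  0.075 ]
(625, 385) [ 0.5339 -0.0996  0.075 ]
wrist rail ends
(204, 335) [ 0.5333 -0.1027  0.075 ]
(262, 331) [ 0.5814 -0.0985  0.075 ]
handle top side
(112, 60) [ 0.5477 -0.1356  0.135 ]
(150, 125) [ 0.5604 -0.1895  0.135 ]
(182, 120) [ 0.5764 -0.1876  0.135 ]
(140, 52) [ 0.5628 -0.1306  0.135 ]
wrist handle
(218, 366) [ 0.5591 -0.0912  0.135 ]
(251, 366) [ 0.5815 -0.0909  0.135 ]
blocks
(150, 223) [0.6166 0.1626 0.087 ]
(297, 136) [0.5449 0.1793 0.087 ]
(314, 127) [0.5366 0.1817 0.087 ]
(450, 45) [0.4633 0.1984 0.087 ]
(612, 202) [0.484  0.2845 0.087 ]
(474, 295) [0.5564 0.2674 0.087 ]
(457, 303) [0.5637 0.2646 0.087 ]
(306, 408) [0.6368 0.2487 0.087 ]
bed
(50, 312) [0.6362 0.1384 0.012 ]
(250, 570) [0.665  0.2616 0.012 ]
(648, 290) [0.4525 0.3115 0.012 ]
```

```bash
python3 - <<'E'
from h import *
s=load('side0');c=load('scene0')
for n,im,p in [('orange',c,(210,262)),('orange',s,(386,332)),('purpL',s,(235,310)),('purp',c,(328,218)),('jar',c,(316,298)),('disc',c,(357,261)),('bottle',c,(213,370))]: print(n,atz(im,*p,0).round(3))
print(proj(s,[[.563,-.165,.135],[.563,-.165,.075]]))
from scipy.spatial.transform import Rotation as R
o=ctrl.get_obs();M=R.from_rotvec(o['tool_rot']).as_matrix();print(M.round(3))
print(M.T@(np.array([.5625,-.163,.160])-o['tool_pos'])*100)
E
```

```text
orange [ 0.7   -0.196 -0.   ]
orange [ 0.676 -0.207  0.   ]
purpL [ 0.42  -0.123  0.   ]
purp [ 0.449 -0.117  0.   ]
jar [0.614 0.009 0.   ]
disc [0.495 0.005 0.   ]
bottle [ 0.831 -0.01   0.   ]
[[317.70817977 259.88312761]
 [317.44432025 288.4203361 ]]
[[-0.     1.    -0.002]
 [ 1.     0.     0.   ]
 [ 0.    -0.002 -1.   ]]
[-16.30696382  -6.19092278   7.03940454]
```

Emit:
play_rows(
  motion=[
    [[-1,-3.5,-3.1,0,0,0,-3],[-1,-7,-6.2,0,0,0,-6],[-1,-7,-6.2,0,0,0,-6],[-1,-7,-6.2,0,0,0,-6]],
  ],
)

```text
t: 0.65
tool_pos: [0.5626, -0.0698, 0.2303]
tool_rot: [-2.102, -2.333, 0.001]
contact_force: [0.9, -1.0, 0.1]
opening: 0.0854
```

```bash
python3 - <<'E'
from h import *
snap('wrist','wrist1'); o=ctrl.get_obs(); print(o['t'],o['tool_pos'],o['tool_rot'])
E
```

```text
0.7 [ 0.5628159  -0.06955797  0.23035774] [-2.10100552e+00 -2.33375557e+00  9.07242508e-04]
```

View pics/wrist1.png

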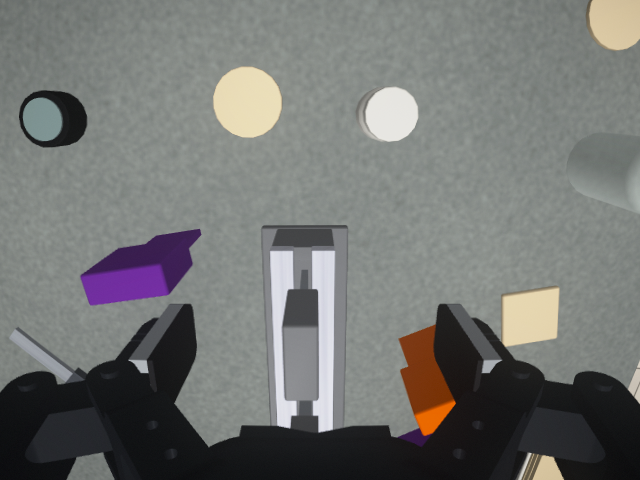

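```bash
python3 - <<'E'
from h import *
w=load('wrist1')
for p in [(285,325),(319,325),(284,399),(318,399)]: print(p,atz(w,*p,.135).round(4))
for p in [(289,289),(317,289)]: print(p,atz(w,*p,.075).round(4))
for p in [(270,249),(335,249),(264,430),(346,430)]: print('rail',p,atz(w,*p,.075 if p[1]<300 else 0.012).round(4))
from scipy.spatial.transform import Rotation as R
o=ctrl.get_obs();M=R.from_rotvec(o['tool_rot']).as_matrix();print(M.round(3))
q=np.mean([atz(w,*p,.135) for p in [(285,325),(319,325),(284,399),(318,399)]],0);print(q)
q[2]=.091;print(M.T@(q-o['tool_pos'])*100)
crop('wrist1',240,210,380,430,2.7,'cw1')
E
```

```text
(285, 325) [ 0.5496 -0.1312  0.135 ]
(319, 325) [ 0.5715 -0.1289  0.135 ]
(284, 399) [ 0.5536 -0.1893  0.135 ]
(318, 399) [ 0.5771 -0.1868  0.135 ]
(289, 289) [ 0.5488 -0.1327  0.075 ]
(317, 289) [ 0.5707 -0.1304  0.075 ]
rail (270, 249) [ 0.5316 -0.1012  0.075 ]
rail (335, 249) [ 0.5808 -0.0961  0.075 ]
rail (264, 430) [ 0.5343 -0.3321  0.012 ]
rail (346, 430) [ 0.6232 -0.3225  0.012 ]
[[-0.105  0.995 -0.001]
 [ 0.995  0.105  0.001]
 [ 0.001 -0.001 -1.   ]]
[ 0.56294473 -0.15903171  0.135     ]
[-8.90895767 -0.90449249 13.93103843]
```

View pics/cw1.png

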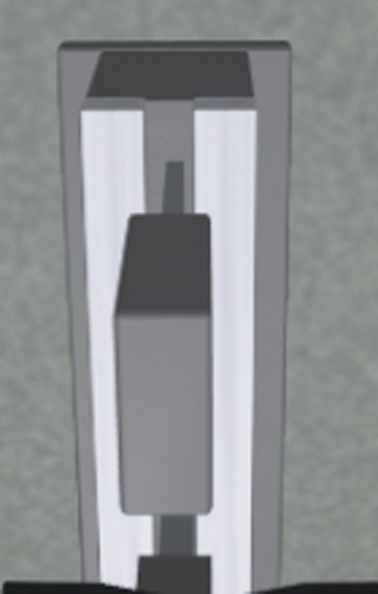

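```bash
python3 - <<'E'
from h import *
w=load('wrist1');c=load('scene0');s=load('side0')
for p,z in [((400,340),0),((401,369),.06),((413,404),.12),((426,437),.12),((456,405),.12)]: print('or',p,atz(w,*p,z).round(3))
for p,z in [((200,231),0),((88,304),.12),((167,294),.12),((192,262),.06)]: print('pu',p,atz(w,*p,z).round(3))
for p in [(192,222),(204,225),(217,206),(206,202)]: print('or scene top',atz(c,*p,.12).round(3))
E
python3 -c "
import sys;sys.path.insert(0,'.')
from h import *
crop('side0',340,250,460,400,4,'/../pics/co')"; ls pics
```

```text
or (400, 340) [ 0.666 -0.212  0.   ]
or (401, 369) [ 0.654 -0.207  0.06 ]
or (413, 404) [ 0.65  -0.197  0.12 ]
or (426, 437) [ 0.666 -0.227  0.12 ]
or (456, 405) [ 0.683 -0.195  0.12 ]
pu (200, 231) [ 0.458 -0.116  0.   ]
pu (88, 304) [ 0.411 -0.14   0.12 ]
pu (167, 294) [ 0.468 -0.125  0.12 ]
pu (192, 262) [ 0.468 -0.124  0.06 ]
or scene top [ 0.713 -0.197  0.12 ]
or scene top [ 0.702 -0.176  0.12 ]
or scene top [ 0.657 -0.199  0.12 ]
or scene top [ 0.665 -0.222  0.12 ]
cc0.png
cf0.png
co.png
cs0.png
cw1.png
scene0.npz
scene0.png
side0.npz
side0.png
wrist0.npz
wrist0.png
wrist1.npz
wrist1.png
```

View pics/co.png

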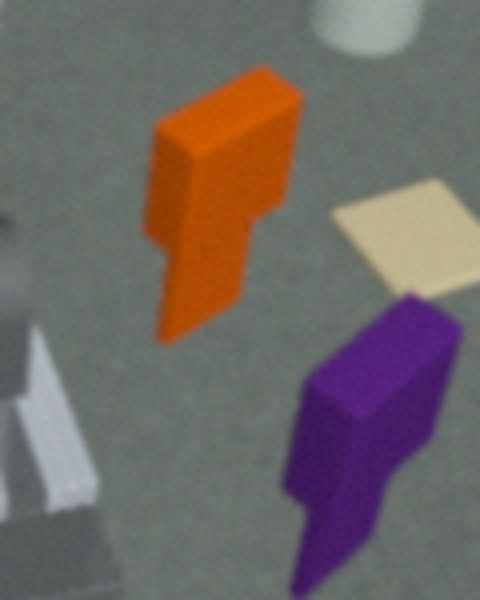

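The thin gauge's handle top measures about 59 x 23 mm, centred at (0.563, -0.159) with a yaw of about 6°. The orange and purple look-alikes clear the fingers by at least 30 mm. I'll move over it and descend.

Emit:
play_rows(
  motion=[
    [[-0.5,-4.5,-0.45,0,0,0,0],[-0.5,-9,-0.9,0,0,0,0],[-0.5,-9,-0.9,0,0,0,0],[-0.5,-9,-0.9,4,0,0,0],[-0.5,-9,-0.9,8,0,0,0],[-0.5,-9,-0.9,11,0,0,0],[-0.5,-9,-0.9,13,0,0,0],[-0.5,-9,-0.9,13.9,0,0,0],[-0.5,-9,-0.9,13.9,0,0,0],[-0.5,-9,-0.9,13.9,0,0,0]],
  ],
  newtons=30,
)

```text
t: 1.95
tool_pos: [0.5641, -0.1602, 0.0929]
tool_rot: [2.101, 2.334, 0.0]
contact_force: [-0.6, 0.1, 0.2]
opening: 0.0639
```

```bash
python3 - <<'E'
from h import *
snap('wrist','wrist2'); o=ctrl.get_obs(); print(o['t'],o['tool_pos'],o['tool_rot'],o['opening'],o['contact_force'])
E
```

```text
2.0 [ 0.56411895 -0.16032858  0.09294447] [2.10123196e+00 2.33391078e+00 4.84633910e-04] 0.06393026994625119 [ 0.23752509 -0.56944738  0.30021826]
```

View pics/wrist2.png

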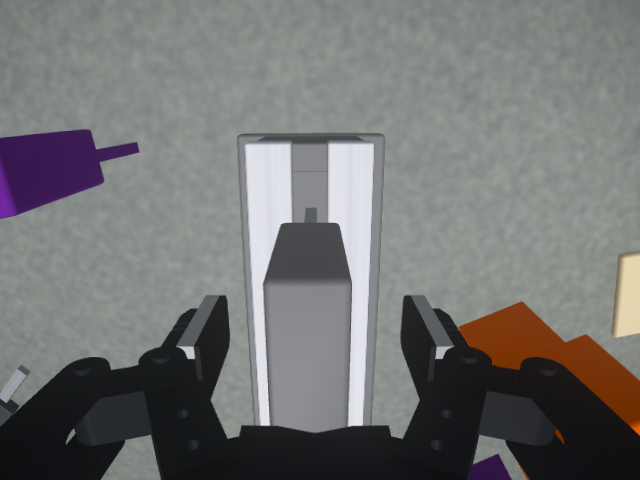

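```bash
python3 - <<'E'
from h import *
w=load('wrist2')
print(w['mtx'],w['D'])
P=[atz(w,*p,.135) for p in [(264,284),(351,284),(270,425),(348,425)]]; print(np.round(P,4))
P+=[atz(w,*p,.075) for p in [(282,223),(339,223)]]; print(np.round(P[4:],4))
from scipy.spatial.transform import Rotation as R
o=ctrl.get_obs();M=R.from_rotvec(o['tool_rot']).as_matrix()
print((M.T@(np.array(P)-o['tool_pos']).T).T.round(4)*100)
for p in [(228,297),(402,297),(205,355),(428,355)]: print(((atz(w,*p,.10)-o['tool_pos'])@M*100).round(2))
E
```

```text
[[413.47782012   0.         314.69967439]
 [  0.         413.47782012 234.47467633]
 [  0.           0.           1.        ]] [-0.09652795  0.          0.          0.          0.        ]
[[ 0.5477 -0.1331  0.135 ]
 [ 0.5706 -0.1307  0.135 ]
 [ 0.5525 -0.1794  0.135 ]
 [ 0.5759 -0.1769  0.135 ]]
[[ 0.548  -0.1325  0.075 ]
 [ 0.5708 -0.1301  0.075 ]]
[[ 2.88 -1.34 -4.21]
 [ 2.88  0.96 -4.21]
 [-1.77 -1.35 -4.21]
 [-1.77  1.01 -4.2 ]
 [ 2.94 -1.31  1.79]
 [ 2.94  0.98  1.79]]
[ 0.85 -3.13 -0.71]
[ 0.84  3.16 -0.7 ]
[-1.6  -4.18 -0.71]
[-1.61  4.33 -0.7 ]
```

Pads straddle the handle and its centre is 1.8 mm toward -y in the tool frame. I'll correct that and close the gripper.

Emit:
play_rows(
  motion=[
    [[-0.5,0,-0.18,0.15,0,0,0],[-0.5,0,-0.18,0.15,0,0,0],[0.2,0,-0.18,0.15,0,0,0],[0.4,0,-0.18,0.15,0,0,0],[0.6,0,-0.18,0.15,0,0,0],[1,0,-0.18,0.15,0,0,0],[1,0,-0.18,0.15,0,0,0],[1,0,-0.18,0.15,0,0,0],[1,0,-0.18,0.15,0,0,0],[1,0,-0.18,0.15,0,0,0]],
  ],
  newtons=40,
)

```text
t: 3.25
tool_pos: [0.5623, -0.1605, 0.0915]
tool_rot: [2.101, 2.334, 0.0]
contact_force: [-0.7, -1.1, 2.4]
opening: 0.0233
```

```bash
python3 - <<'E'
from h import *
snap('wrist','wrist3'); o=ctrl.get_obs(); print(o['t'],o['tool_pos'],o['tool_rot'],o['opening'],o['contact_force'])
E
```

```text
3.3 [ 0.56230167 -0.16053761  0.09146466] [2.10116052e+00 2.33402668e+00 2.65392274e-04] 0.02352700852566143 [-0.07777513 -0.12747163  2.04144175]
```

View pics/wrist3.png

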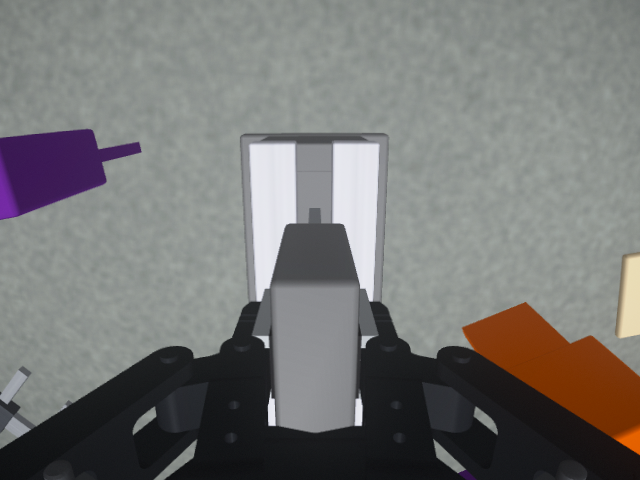

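Emit:
play_rows(
  motion=[
    [[1,0,0,-0.5,0,0,0],[1,0,0,-2,0,0,0],[1,0,0,-5,0,0,0],[1,0,0,-9,0,0,0],[1,0,0,-13,0,0,0],[1,0,0,-14,0,0,0],[1,0,0,-14,0,0,0]],
  ],
)

```text
t: 4.18
tool_pos: [0.5623, -0.1605, 0.2318]
tool_rot: [2.101, 2.333, 0.001]
contact_force: [0.3, -0.2, -2.7]
opening: 0.0236
```

```bash
python3 - <<'E'
from h import *
from scipy.spatial.transform import Rotation as R
snap('wrist','wrist4');snap('side','side4'); o=ctrl.get_obs(); print(o['t'],o['tool_pos'],o['tool_rot'],o['opening'],o['contact_force'])
M=R.from_rotvec(o['tool_rot']).as_matrix(); print(M.round(3))
print(M.T@(np.array([.5504,.2233,.215])-o['tool_pos'])*100)
E
```

```text
4.275 [ 0.56116737 -0.16002434  0.22912573] [-2.10039623e+00 -2.33313975e+00  1.48783204e-03] 0.02344593796634112 [-0.68880519  0.53067291 -3.33057209]
[[-0.105  0.995 -0.002]
 [ 0.995  0.105  0.001]
 [ 0.001 -0.002 -1.   ]]
[38.23294763  2.9459298   1.44686846]
```

View pics/wrist4.png

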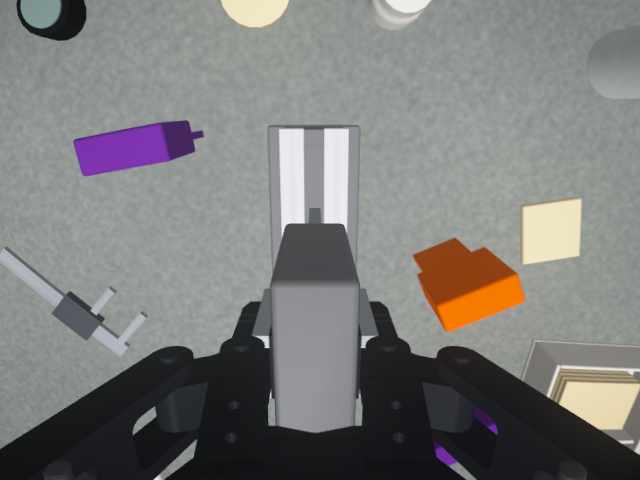

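View pics/side4.png

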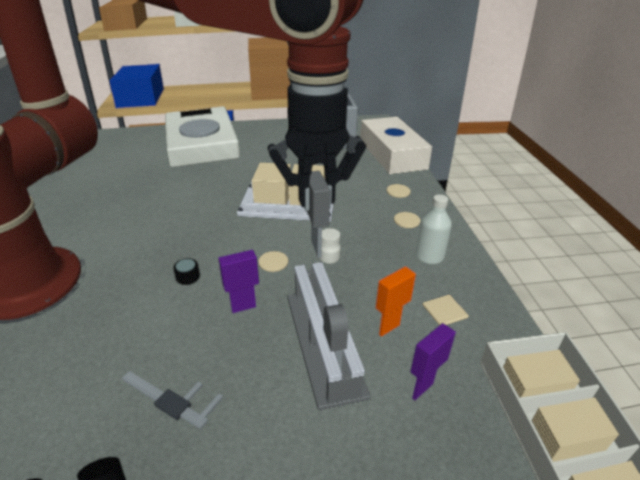

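The gauge is lifted and hasn't slipped: the blade edge is still at wrist (315,208-225), as at the grasp. I'll carry it above the blocks.

Emit:
play_rows(
  motion=[
    [[1,4,0.3,0,0,0,2],[1,9,0.7,0,0,0,5],[1,14,1.1,0,0,0,8],[1,19,1.5,0,0,0,11],[1,24,1.9,0,0,0,14],[1,29,2.3,0,0,0,17],[1,34,2.6,0,0,0,19],[1,37,2.85,0,0,0,19],[1,38.2,2.95,0,0,0,19],[1,38.2,2.95,0.5,0,0,19],[1,38.2,2.95,0.8,0,0,19],[1,38.2,2.95,0.8,0,0,19]],
  ],
)

```text
t: 5.78
tool_pos: [0.5503, 0.2218, 0.2206]
tool_rot: [-2.458, -1.952, 0.004]
contact_force: [0.3, -0.2, -3.3]
opening: 0.0236
```

```bash
python3 - <<'E'
from h import *
from scipy.spatial.transform import Rotation as R
snap('wrist','wrist5');snap('scene','scene5'); o=ctrl.get_obs(); print(o['t'],o['tool_pos'],o['tool_rot'],o['opening'],o['contact_force'])
M=R.from_rotvec(o['tool_rot']).as_matrix(); print(M.round(3))
E
```

```text
5.875 [0.55063119 0.22216079 0.22144809] [-2.45804602e+00 -1.95312025e+00  2.15971401e-03] 0.023754064912898314 [-0.38187044  0.53262226 -2.41960697]
[[ 0.226  0.974 -0.002]
 [ 0.974 -0.226  0.001]
 [ 0.    -0.002 -1.   ]]
```

View pics/wrist5.png

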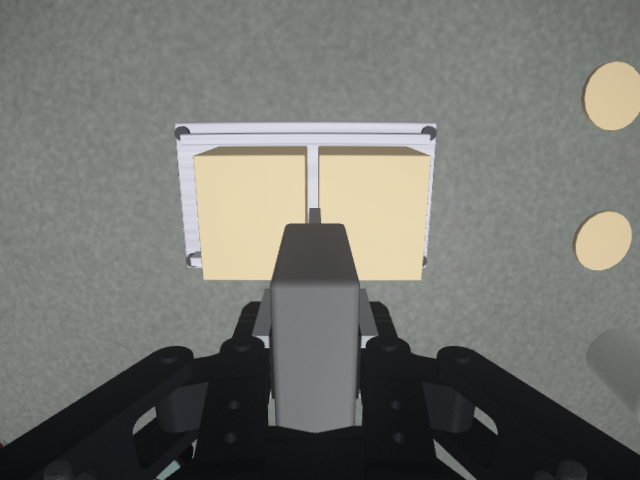

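View pics/scene5.png

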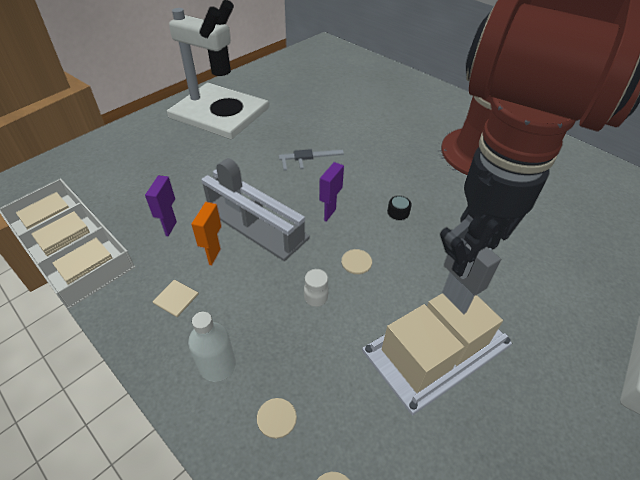

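```bash
python3 - <<'E'
from h import *
crop('wrist5',260,130,370,300,4,'cw5')
E
```

```text
(no output)
```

View pics/cw5.png

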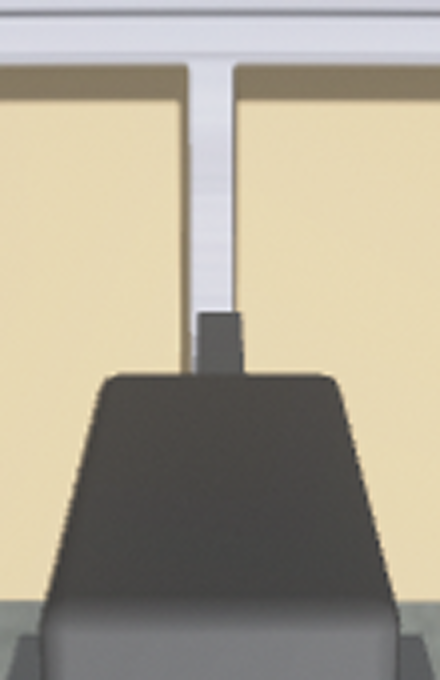

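```bash
cat >> h.py <<'E'
from scipy.spatial.transform import Rotation as R
def tf(im,o,p,z):
    M=R.from_rotvec(o['tool_rot']).as_matrix(); return (atz(im,*p,z)-o['tool_pos'])@M*1000
E
python3 - <<'E'
from h import *
w=load('wrist5');o=ctrl.get_obs()
z=o['tool_pos'][2]-.0765
# camera height tracks pose at snapshot
print('cam',w['T'][:3,3],o['tool_pos'])
for p in [(305.25,155),(319,155),(305.75,205),(319,205)]: print('gap',tf(w,o,p,.087).round(2))
for p in [(309.25,208.2),(320.25,208.2)]: print('blade',tf(w,o,p,z).round(2))
for p in [(286,224),(344,224)]: print('shoulder front',tf(w,o,p,z+.06).round(2))
for p in [(195,154),(429,154),(203,279),(421,279)]: print('blk',tf(w,o,p,.087).round(2))
E
```

```text
cam [0.56720588 0.29227767 0.36346924] [0.55063119 0.22216079 0.22144809]
gap [ 44.37  -6.34 134.47]
gap [ 44.36   2.76 134.45]
gap [ 10.47  -6.21 134.47]
gap [ 10.47   2.85 134.44]
blade [21.61 -3.04 76.51]
blade [21.61  2.92 76.5 ]
shoulder front [ 29.03 -11.48  16.53]
shoulder front [29.04 11.56 16.48]
blk [ 45.47 -79.99 134.66]
blk [ 45.42  76.06 134.27]
blk [-44.42 -81.41 134.64]
blk [-44.27  77.09 134.25]
```

The gap is 9.1 mm wide, centred at tool y = -1.75 mm. The blade is 6 mm thick, at y ≈ 0, with a yaw difference of about 0.2°. I'll shift across, go down to about 8 mm above the blocks and check again.

Emit:
play_rows(
  motion=[
    [[1,0,-0.17,0.5,0,0,0],[1,0,-0.17,2,0,0,0],[1,0,-0.17,3.5,0,0,0],[1,0,-0.17,4.5,0,0,0],[1,0,-0.17,5,0,0,0],[1,0,-0.17,5,0,0,0],[1,0,-0.17,5,0,0,0]],
  ],
)

```text
t: 6.75
tool_pos: [0.5493, 0.2227, 0.1721]
tool_rot: [-2.458, -1.953, 0.0]
contact_force: [-0.3, 0.5, -2.9]
opening: 0.0238
```

```bash
python3 - <<'E'
from h import *
snap('wrist','wrist6'); o=ctrl.get_obs(); print(o['t'],o['tool_pos'],o['tool_rot'],o['opening'],o['contact_force'])
crop('wrist6',260,80,370,300,3.6,'cw6')
E
```

```text
6.8 [0.54934063 0.22271041 0.17225293] [-2.45848767e+00 -1.95352636e+00  2.05845771e-04] 0.023554679800016624 [-0.59431471 -0.20800787 -2.84961906]
```

View pics/cw6.png

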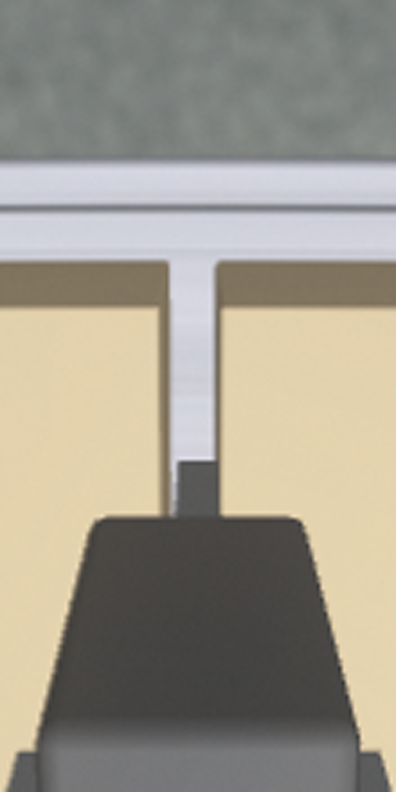

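```bash
python3 - <<'E'
from h import *
w=load('wrist6');o=ctrl.get_obs()
z=o['tool_pos'][2]-.0765
f=lambda u,v:(260+u/3.6,80+v/3.6)
for p in [(159,308),(221.5,308),(161,455),(221,455)]: print('gap',tf(w,o,f(*p),.087).round(2))
for p in [(178,462),(218.5,462)]: print('blade',tf(w,o,f(*p),z).round(2))
crop('wrist6',295,190,335,230,16,'cw6b')
E
```

```text
gap [43.94 -5.65 85.3 ]
gap [43.94  3.89 85.28]
gap [20.95 -5.49 85.28]
gap [20.95  3.92 85.27]
blade [21.84 -2.72 76.52]
blade [21.84  3.39 76.51]
```

View pics/cw6b.png

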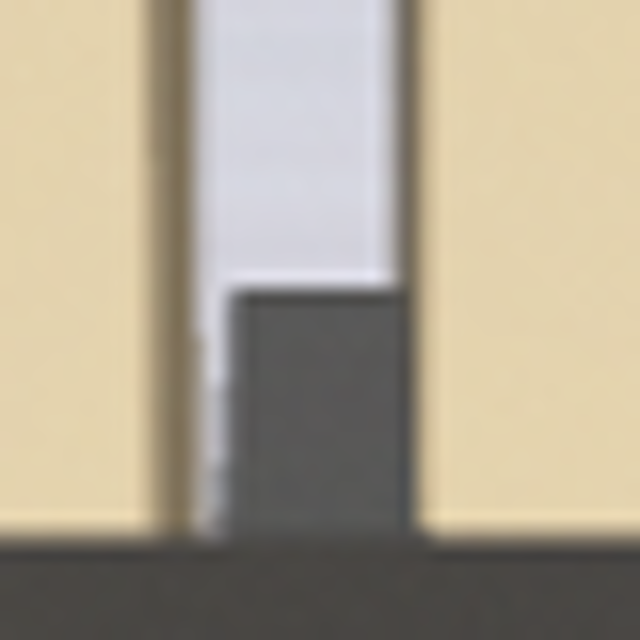

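The gap spans 304.4-321.4 px and the blade edge 309.6-320.5 px, so the gauge needs about 1.1 mm more toward -y. I'll correct and lower to about 3 mm above.

Emit:
play_rows(
  motion=[
    [[1,0,-0.11,0,0,0,0],[1,0,-0.11,0.3,0,0,0],[1,0,-0.11,0.5,0,0,0],[1,0,-0.11,0.5,0,0,0],[1,0,-0.11,0.5,0,0,0]],
  ],
)

```text
t: 7.42
tool_pos: [0.5482, 0.223, 0.1672]
tool_rot: [-2.458, -1.953, 0.0]
contact_force: [0.3, 0.5, -2.0]
opening: 0.0236
```

```bash
python3 - <<'E'
from h import *
snap('wrist','wrist7'); o=ctrl.get_obs(); print(o['t'],o['tool_pos'],o['tool_rot'],o['opening'],o['contact_force'])
crop('wrist7',295,190,335,230,16,'cw7b')
E
```

```text
7.475 [0.54829986 0.22298663 0.16729082] [-2.45850335e+00 -1.95351449e+00  1.04970747e-04] 0.02363575136831875 [ 0.43752281 -0.00384366 -2.59953156]
```

View pics/cw7b.png

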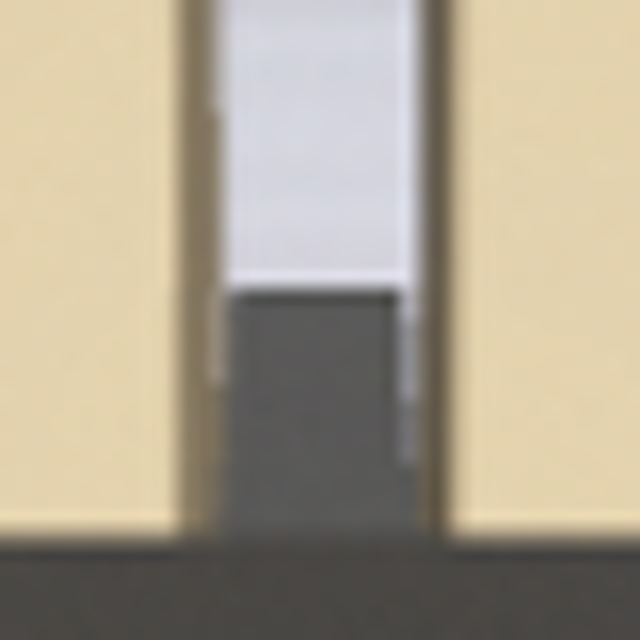

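The blade is centred in the gap to about 0.1 mm. I'll lower slowly and watch the force.

Emit:
play_rows(
  motion=[
    [[1,0,0,0.2,0,0,0],[1,0,0,0.4,0,0,0],[1,0,0,0.6,0,0,0],[1,0,0,0.8,0,0,0],[1,0,0,1.0,0,0,0],[1,0,0,1.0,0,0,0]],
  ],
)

```text
t: 8.22
tool_pos: [0.5482, 0.2229, 0.157]
tool_rot: [-2.458, -1.953, 0.001]
contact_force: [0.0, 0.1, -2.9]
opening: 0.0237
```

Emit:
play_rows(
  motion=[
    [[1,0,0,0.3,0,0,0],[1,0,0,0.6,0,0,0],[1,0,0,0.9,0,0,0],[1,0,0,1.2,0,0,0],[1,0,0,1.5,0,0,0],[1,0,0,1.8,0,0,0],[1,0,0,2.0,0,0,0],[1,0,0,2.0,0,0,0]],
  ],
)

```text
t: 9.22
tool_pos: [0.548, 0.2229, 0.1367]
tool_rot: [-2.458, -1.953, 0.001]
contact_force: [0.9, 0.1, -3.8]
opening: 0.0239
```

Emit:
play_rows(
  motion=[
    [[1,0,0,0.3,0,0,0],[1,0,0,0.6,0,0,0],[1,0,0,0.9,0,0,0],[1,0,0,1.2,0,0,0],[1,0,0,1.5,0,0,0],[1,0,0,1.8,0,0,0],[1,0,0,2.0,0,0,0],[1,0,0,2.0,0,0,0]],
  ],
)

```text
t: 10.22
tool_pos: [0.5478, 0.2229, 0.1165]
tool_rot: [-2.458, -1.953, 0.002]
contact_force: [-0.3, 0.3, -2.4]
opening: 0.0235
```

```bash
python3 - <<'E'
from h import *
snap('wrist','wrist8'); o=ctrl.get_obs(); print(o['t'],o['tool_pos'],o['tool_rot'],o['opening'],o['contact_force'])
crop('wrist8',275,180,355,240,8,'cw8b')
E
```

```text
10.275 [0.5479142  0.22293596 0.11665848] [-2.45816537e+00 -1.95333770e+00  1.62124403e-03] 0.023989556909750156 [-0.2806149   0.18604656 -2.41040589]
```

View pics/cw8b.png

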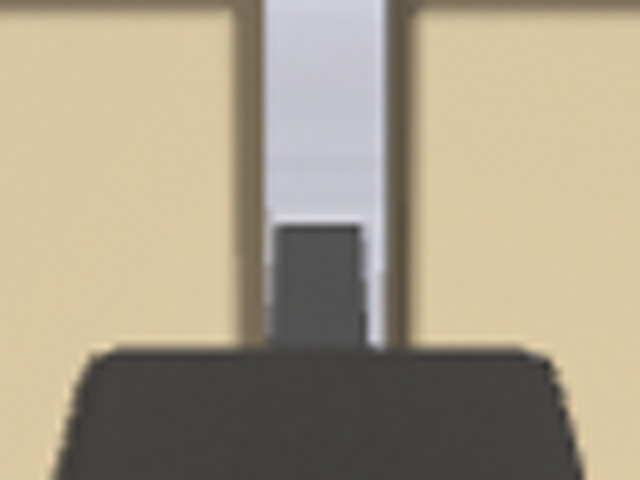

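Emit:
play_rows(
  motion=[
    [[1,0,0,0.2,0,0,0],[1,0,0,0.4,0,0,0],[1,0,0,0.6,0,0,0],[1,0,0,0.8,0,0,0],[1,0,0,1.0,0,0,0],[1,0,0,1.1,0,0,0],[1,0,0,1.1,0,0,0]],
  ],
)

```text
t: 11.15
tool_pos: [0.5478, 0.2229, 0.1055]
tool_rot: [-2.458, -1.953, 0.002]
contact_force: [0.0, -0.4, -2.6]
opening: 0.0235
```

Emit:
play_rows(
  motion=[
    [[1,0,0,0.05,0,0,0],[1,0,0,0.1,0,0,0],[1,0,0,0.15,0,0,0],[1,0,0,0.15,0,0,0]],
  ],
)

```text
t: 11.65
tool_pos: [0.5478, 0.2229, 0.104]
tool_rot: [-2.458, -1.953, 0.002]
contact_force: [-1.1, -0.8, -2.0]
opening: 0.0237
```

Emit:
play_rows(
  motion=[
    [[1,0,0,0.05,0,0,0],[1,0,0,0.05,0,0,0],[1,0,0,0.05,0,0,0]],
  ],
)

```text
t: 12.02
tool_pos: [0.5479, 0.223, 0.1036]
tool_rot: [-2.458, -1.953, 0.002]
contact_force: [0.4, -0.6, -2.7]
opening: 0.0238
```

Emit:
play_rows(
  motion=[
    [[1,0,0,0.05,0,0,0],[1,0,0,0.05,0,0,0],[1,0,0,0.05,0,0,0]],
  ],
)

```text
t: 12.4
tool_pos: [0.5479, 0.223, 0.1036]
tool_rot: [-2.458, -1.953, 0.002]
contact_force: [-3.0, -0.2, 2.0]
opening: 0.0236
```

Contact: z stopped at 0.1036 (expected 0.1035) and the vertical force turned upward. I'll press very lightly once more to confirm, then look.

Emit:
play_rows(
  motion=[
    [[1,0,0,0.06,0,0,0],[1,0,0,0.06,0,0,0],[1,0,0,0.06,0,0,0]],
  ],
)

```text
t: 12.78
tool_pos: [0.5479, 0.223, 0.1035]
tool_rot: [-2.458, -1.953, 0.002]
contact_force: [-4.3, -1.2, 5.6]
opening: 0.0235
```

```bash
python3 - <<'E'
from h import *
snap('wrist','wrist9');snap('scene','scene9'); o=ctrl.get_obs(); print(o['t'],o['tool_pos'],o['tool_rot'],o['opening'],o['contact_force'],o['wrist_torque'])
crop('wrist9',275,180,355,240,8,'cw9b')
crop('scene9',370,230,530,390,4,'cs9')
E
```

```text
12.875 [0.54791858 0.2229475  0.10350301] [-2.45813976e+00 -1.95329888e+00  1.97077004e-03] 0.023238453897460983 [-3.86829903 -1.3596662   6.38152132] [-0.25816846  0.69045366 -0.02299768]
```

View pics/cw9b.png

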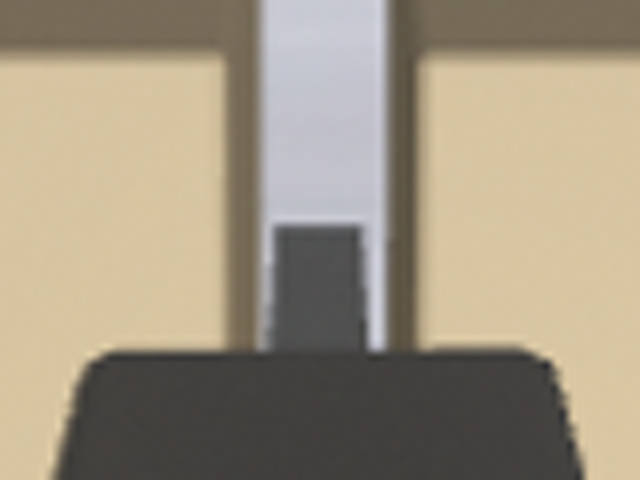

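View pics/cs9.png

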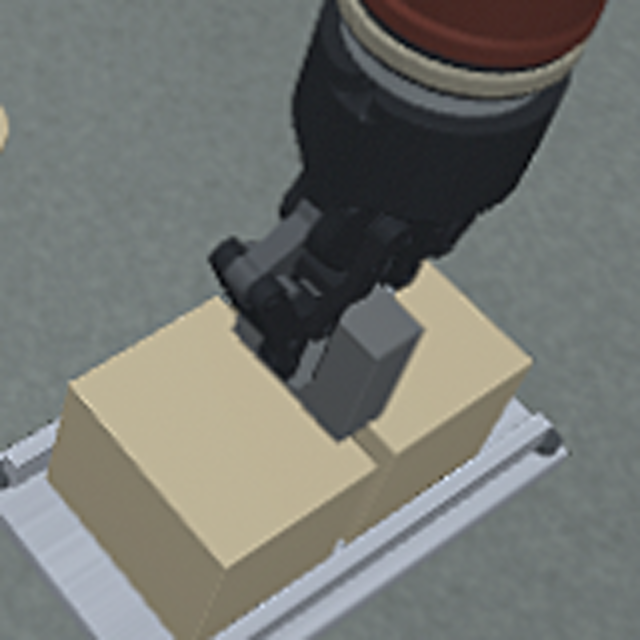

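It is seated: z = 0.1035 m, about 6 N of support, shoulder on both blocks, and blade clear of both gap walls. Releasing.

Emit:
play_rows(
  motion=[
    [[1,0,0,0,0,0,0],[0.4,0,0,0,0,0,0],[0.2,0,0,0,0,0,0],[-0.2,0,0,0,0,0,0],[-0.5,0,0,0,0,0,0],[-0.5,0,0,0,0,0,0],[-0.5,0,0,0,0,0,0],[-0.5,0,0,0,0,0,0]],
  ],
)

```text
t: 13.88
tool_pos: [0.5479, 0.223, 0.1035]
tool_rot: [-2.458, -1.953, 0.002]
contact_force: [0.4, 0.3, 0.7]
opening: 0.0641
```

```bash
python3 - <<'E'
from h import *
snap('wrist','wrist10'); o=ctrl.get_obs(); print(o['t'],o['tool_pos'],o['opening'],o['contact_force'])
E
```

```text
13.925 [0.54789759 0.22296294 0.10348604] 0.06417391260204704 [-0.47653838 -0.58653612 -0.49945543]
```

View pics/wrist10.png

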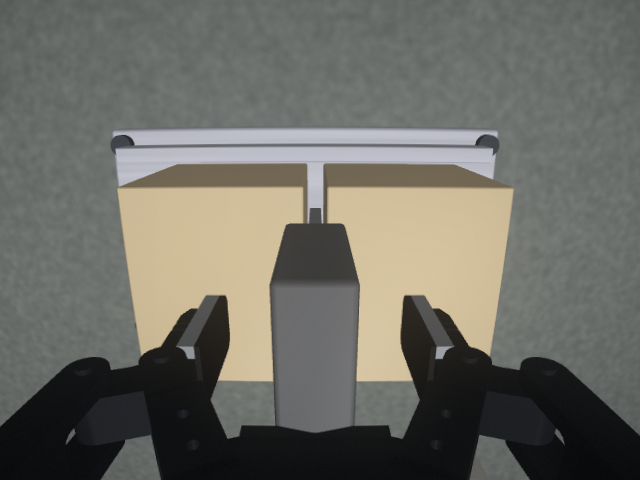

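The fingers are clear of the handle and the gauge stands upright, with its top at wrist (271-359, 285). Retracting straight up.

Emit:
play_rows(
  motion=[
    [[-0.5,0,0,-1,0,0,0],[-0.5,0,0,-3,0,0,0],[-0.5,0,0,-6,0,0,0],[-0.5,0,0,-10,0,0,0],[-0.5,0,0,-14,0,0,0],[-0.5,-4,0,-15,0,0,0],[-0.5,-8,0,-15,0,0,0],[-0.5,-12,0,-15,0,0,0],[-0.5,-12,0,-15,0,0,0],[-0.5,-12,0,-15,0,0,0]],
  ],
)

```text
t: 15.18
tool_pos: [0.5215, 0.1063, 0.2548]
tool_rot: [-2.459, -1.954, -0.001]
contact_force: [-0.7, -0.0, 0.1]
opening: 0.0635
```

```bash
python3 - <<'E'
from h import *
snap('wrist','wrist11');snap('scene','scene11');snap('side','side11'); o=ctrl.get_obs(); print(o['t'],o['tool_pos'],o['opening'],o['contact_force'])
crop('scene11',350,220,530,400,3.3,'cs11')
E
```

```text
15.325 [0.52131456 0.10682983 0.25387   ] 0.06421668852217315 [0.93503624 0.46243457 0.63682073]
```

View pics/wrist11.png

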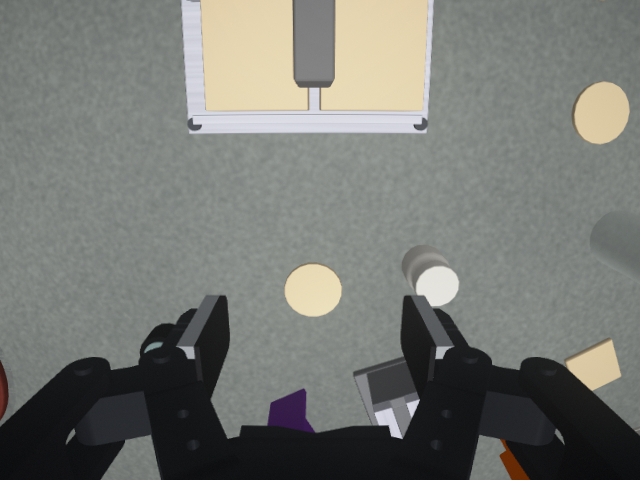

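View pics/scene11.png

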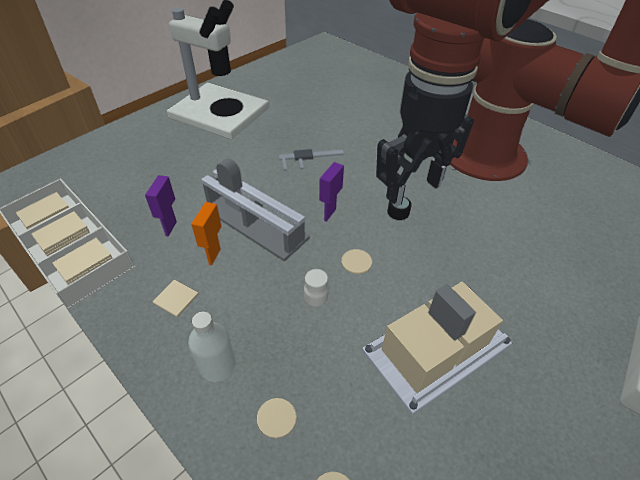

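View pics/cs11.png

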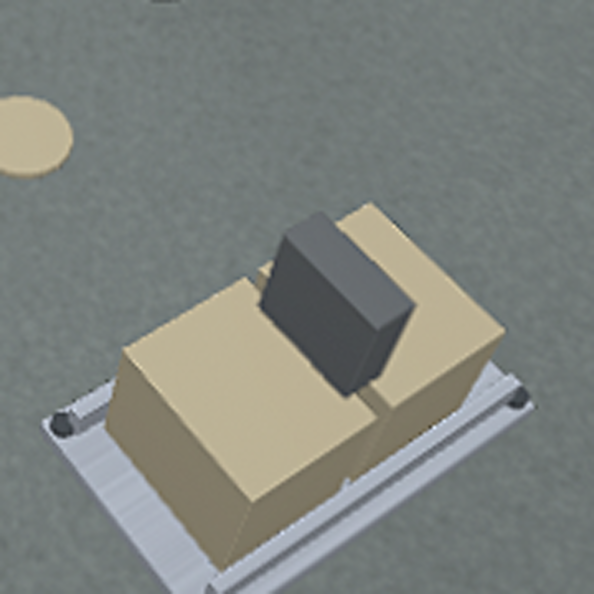

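The gauge stands home midway along the gap, at scene (452,312). The jar (316,287), the disc (357,261), the domed gauge and the look-alikes haven't moved, and the gripper is touching nothing.

```bash
python3 -c "
from station import ctrl
print(ctrl.finish_job())"
```

```text
the job is handed in; nothing more can be done
None
```

The thin gauge is standing in the gap between the ceramic blocks with its handle fully home, and I handed the job in at about 15.3 s of robot time.

- **Insertion:** I took the thin, flat-topped gauge from the rack and centred its blade over the gap with the wrist camera, to about 0.1 mm. I lowered it with no side contact until the handle stopped on the blocks, then let go and backed away.
- **Seating:** The handle stopped at a tool height of 0.1035 m, which is the expected value. Contact readings stayed at about 6 N vertical and 4 N sideways.
- **Final pictures:** The gauge stands upright about midway along the gap. The domed gauge is still in the rack, and the jar, disc and look-alikes are where they were. The gripper is clear of everything.
- **Checks that disagreed:** The first sideways correction (1.7 mm) left the blade about 1.1 mm off; I fixed that after a second look, before the blade reached the blocks. No check failed at the end.

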